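# Memory stick into the pedal bin

### The job

Throw the discarded memory stick into the small pedal bin on the desk: press the bin's pedal all the way down so that the lid swings up and stays up, and put the stick in under the open lid. Then ease the pedal back up slowly, taking a few seconds so that the lid does not slam, until the lid is fully shut. Work the lid only by its pedal, never by pushing on the lid itself, and leave the mug, the tin and the note pad where they are.

Things in the scene. Friction and masses are not known exactly. Their poses are not given: they have to be found in the camera images.
- bin: Grey plastic desktop pedal bin, fixed, 180 mm deep (x) x 180 wide (y) x 150 high, walls 8 mm. Origin: centre of its underside. -x is the front, with the pedal. Front wall 65 mm high at x = -90 mm; from its top the mouth slopes up backward at 45 degrees to the lid hinge at x = -5, z = 150 mm; mouth 120 mm along the slope, 164 mm wide. Top behind the hinge closed. Inner floor at z = 6 mm.
- mouth (a point): Centre of the sloping mouth (bin frame x = -47.5, y = 0, z = 107.5 mm), with the bin's axes. The open lid hangs over the whole mouth, so nothing can enter straight down: enter from the front along a slant (45 degrees from vertical is square to the mouth).
- lid (a joint): Hinge (along bin y) of the thin steel lid, 126 mm long x 176 wide. 0 = shut on the 45 degree slope; grows as it opens upward to 1.40 rad with the pedal fully down: the lid then rises forward 35 degrees above level, front edge about 222 mm above the desk and 18 mm ahead of the front wall (on the way it swings out to 41 mm ahead of it). lid = 4.667 x pedal.
- lid_edge (a point): Middle of the free front edge of the lid, on its underside, 126 mm from the lid's hinge line; moves with the lid. The lid is not to be pushed.
- pedal (a joint): Hinge of the pedal, along the bin's y, at x = -80, z = 30 mm in the bin's frame. 0 = up (lid shut); 0.30 rad = fully down, at its stop (lid fully open). The linkage has stiff friction: pedal and lid stay where they are left. About 4 to 9 N at the grip moves it down, 1 to 4 N up.
- pedal_grip (a point): Middle of the pedal's finger grip: an upright black tab, 14 mm thick (along bin y), 26 long, 32 high, on the tread plate (56 x 62 x 8 mm) 125 mm in front of the pedal's hinge. The point is 12 mm below the tab's top, 18 mm above the plate's top; it moves with the pedal, 86 mm above the desk when up, 50 mm when down. Can be pinched from above across the 14 mm.
- memory_stick: Red memory stick with its cap on, 58 x 19 x 9 mm, about 20 g, lying flat on the desk. Origin: centre of its underside; x along its length (the 19 mm wide case spans x = -25 to +17 mm, a 12 mm wide metal plug beyond), y across, z up. It lies left or right of the bin's pedal.
- mug: Bystander: white glazed mug, 93 mm tall, body 83 mm across, full 118 mm with its handle. Origin: middle of its underside. To be left alone.
- pin_tin: Bystander: flat blue-green tin, 63 x 95 x 20 mm, its lid shut. Origin: middle of its underside. To be left alone.
- note_pad: Bystander: square pad of sticky notes, 76 x 76 x 19 mm. Origin: middle of its underside. To be left alone.

How it is judged:
By the outcome, as a careful person would: the job done as asked, in the order asked, and still so for the second after the job is handed in, with the robot touching nothing.
It also fails if it takes over 67 s, if anything falls off the work surface, if the arm or the gripper's body presses on something with over 40 N, if the wrist force passes 120 N, or if a joint passes its speed limit or range.

### The arm

A 6-joint arm with a two-finger parallel gripper is mounted at the origin on a cart in front of the work surface, level with it; the furniture and walls round the work are solid. World frame = base frame: x ahead of the robot, y to its left, z up, the work surface at z = 0. Lengths are in mm, angles in rad, forces in N, time in s.
With the tool pointing down it reaches from about 250 to 725 mm from the base axis. Payload 9.7 kg.
Tool frame: the origin (TCP) lies between the finger pads; the fingertips stand 25 mm ahead of it and the grasp point (between the pads) lies 6 mm ahead of it (r.tips_ahead is the distance from the TCP to the fingertips, in mm); z points along the fingers, y is the line along which they close (so a half turn about z gives the same grasp; the last joint's range is limited). The gripper opens to 85 mm and grips with 20 to 120 N. Pads are 22 mm wide; open, the fingers measure 114 mm over their backs; the gripper's body (76 mm by 85 mm) begins 54 mm behind the grasp point. The pads swing forward as they close: fully open they stand 13 mm farther back than shut.
Start: joints at [1.171, 0.087, 0.176, 1.66, 0, 1.571], TCP at [214.076, 506.625, 256.284] pointing down, gripper open.
Joint ranges: [-3.13, 3.13], [-0.85, 1.81], [-1.15, 1.24], [-2.2, 2.28], [-1.44, 1.52], [-3.14, 3.14]. Speed limits (rad/s): [2.22, 2.22, 2.57, 3.14, 3.14, 3.14].

### API

Orientations are given as a unit quaternion [x, y, z, w].
In Python, from station import r, grab_frame, workorder, search_frame, cut_out gives the robot as it stands.
- The arm moves only by the tool apply_moves, never from a script. Its arguments are lists of equal length, an entry for each row: "dp": the shift along the world's x, y, z in mm, a list of three; "spin": the turn about the world's z in degrees. In form: {"dp": [[x, y, z], ...], "spin": [spin, ...]}. A call has 1 to 12 rows; each row is the pose to reach, as a shift and turn from the pose commanded when the call began; what a row does not reach only later rows make up. A row lasts 1/8 s, in which the tool goes at most 62.5 mm and 10.7 degrees, less where a joint would pass 70% of its speed; a pose out of reach is approached as far as the arm can. A call with a gripper value outside its range is refused whole. "grip" is the finger opening in mm, from 0 to 85.4, set as the call begins (left out, the last holds). The fingers move at their own pace and stop on an object; the grip force is fixed at half the most. Time passes only in rows, so rows that repeat a pose let the fingers close. It gives the time, the measured TCP pose, the force, the opening and the grip force at its end, in the units of the state.
- r.get_state(): the state, without advancing time (a new reading comes with each control period).
- grab_frame(name): name is "scene" or "top"; returns a dict with "image" (420x560x3 uint8, blue, green, red), "range_z" (420x560 float32, mm along the optical axis (not along the pixel's ray), 0 where there is no reading), "fovy" (degrees; the focal length in pixels is half the picture's height over the tangent of half this angle, whatever the lens; pixels are square), "cx", "cy" (the principal point, pixels), "extrinsics" (4x4, takes a point from camera to world coordinates). Camera axes: x right, y down, z forward; pixel columns grow to the right and rows downward; lengths in mm; the calibration is good to about 2 mm. A picture is of the moment at which its call begins.
- workorder.sign_off(): hands the job in; it is judged then, once.
Trained networks look in a picture, given as the dict that the camera call returned (one of the last four; its "shot" number tells which), for a name from the list of things; names that differ only in an ending like _2 or _b are one class to them, and where a whole thing is asked for, a point or a joint stands for the part that bears it (a point fixed in the world has none). Each returns a list of dicts, best first, with "p" (0 to 1); they miss things now and then, are a little off and sometimes report something else, mostly with a low value. They report only what shows in the picture. A call takes as long as a camera call.
- search_frame(picture, thing): "position" ([x, y, z] in mm, in world coordinates, good to about 4 mm: the middle of the surface that is visible of it).
- cut_out(picture, thing): "region" (420x560 bool, what is visible of it).
The state is a dict: "time_s": time; "joint_pos": joint angles; "qvel": joint speeds; "joint_torque": joint torques, N m; "tool_pos": TCP position; "eef_rot": TCP orientation; "contact_force": force on the tool from outside, world axes, zero at the start; "moment": the same for the moment, N m; "finger_gap": finger opening in mm; "gripper_force": force on a finger pad.
Only numpy, scipy, OpenCV 4.12 (cv2) and the standard library are available. Lean on these libraries where they do the work, as an engineer would, in place of code of your own. Each camera call takes 0.05 s, during which the arm holds its last target. There are 200 camera calls.

## Working session

There is one attempt and no reset: what is moved stays moved. The work goes in short steps, Python scripts to look and compute and a tool call to move; the robot and the scene stay as the last step left them, time stands still between calls to the robot, and variables do not carry over. Pictures are saved under pics/ and viewed, at most 12 in all, crops included, and the job is handed in when it is done.

Besides the shell and the picture viewer there is one more tool, called after ">>>" as name(argument=value, ...), one argument or row to a line, values as JSON. apply_moves: Moves the arm, as the interface text tells. Its arguments: {"type":"object","properties":{"dp":{"type":"array"},"spin":{"type":"array"},"grip":{"type":"number"}},"required":["dp","spin"]}

```bash
mkdir -p pics; ls; cat > h.py <<'E'
import numpy as np, cv2
from station import r, grab_frame, workorder, search_frame, cut_out
def cloud(f):
    z=f["range_z"]; H,W=z.shape; fl=H/2/np.tan(np.radians(f["fovy"])/2)
    v,u=np.mgrid[:H,:W]
    P=np.stack([(u-f["cx"])/fl*z,(v-f["cy"])/fl*z,z],-1)
    E=np.array(f["extrinsics"]); W_=P@E[:3,:3].T+E[:3,3]
    W_[z<=0]=np.nan
    return W_
E
python3 - <<'E'
from h import *
print(r.get_state())
F={}
for n in ("scene","top"):
    f=grab_frame(n); F[n]=f; cv2.imwrite(f"pics/{n}0.png",f["image"]); C=cloud(f)
    print(n, np.round(np.array(f["extrinsics"]),2).tolist())
    for t in ("bin","pedal_grip","lid","memory_stick","mug","pin_tin","note_pad"):
        s=search_frame(f,t); print(n,t,[(np.round(x["position"]).tolist(),round(x["p"],2)) for x in s[:2]])
        m=cut_out(f,t)
        if m:
            g=m[0]["region"]; p=C[g]; p=p[~np.isnan(p[:,0])]
            if len(p)>5: print("   cloud med",np.round(np.median(p,0)),"min",np.round(np.percentile(p,2,axis=0)),"max",np.round(np.percentile(p,98,axis=0)),len(p))
            if len(p)>5:
                rc=cv2.minAreaRect(p[:,:2].astype(np.float32)); print("   rect",np.round(rc[0]),np.round(rc[1]),round(rc[2],1))
E
```

```text
pics
{'time_s': 0.0, 'joint_pos': array([ 1.17100689e+00,  8.74593172e-02,  1.75121097e-01,  1.65982232e+00,
       -2.03645223e-05,  1.57080887e+00]), 'qvel': array([-3.58043655e-04,  6.84004819e-05,  1.08217326e-03,  7.14769918e-04,
        9.62799686e-04, -2.39128765e-03]), 'joint_torque': array([-2.55414079e-04, -5.20385778e+01,  4.64806008e+01,  1.61489344e-02,
        4.35288030e-05,  1.27994997e-05]), 'tool_pos': array([213.99680278, 506.43372413, 255.576788  ]), 'eef_rot': array([ 1.98572239e-01,  9.80086017e-01, -6.70547161e-04, -1.25459644e-04]), 'contact_force': array([0.14289005, 0.50385064, 0.53576676]), 'moment': array([-0.00806041,  0.04079664,  0.00758774]), 'gripper_force': 0.0, 'finger_gap': 85.36605917537355}
scene [[0.44, -0.45, 0.78, -654.11], [-0.9, -0.19, 0.4, -668.32], [-0.03, -0.87, -0.49, 873.25], [0.0, 0.0, 0.0, 1.0]]
scene bin [([628.0, -57.0, 97.0], 0.79), ([422.0, -272.0, 8.0], 0.69)]
   cloud med [626. -55.  99.] min [ 476. -128.   11.] max [762.  48. 153.] 3519
   rect [613. -42.] [321. 182.] 9.6
scene pedal_grip [([480.0, -70.0, 73.0], 0.75)]
   cloud
[... 1292 characters left out ...]
 ([654.0, -41.0, 138.0], 0.47)]
   cloud med [503. -60.  63.] min [459. -96.  -1.] max [583. -36.  98.] 855
   rect [523. -59.] [132.  67.] 11.9
top lid [([631.0, -37.0, 116.0], 0.87), ([431.0, -272.0, 10.0], 0.28)]
   cloud med [630. -39. 113.] min [ 578. -125.   67.] max [677.  44. 155.] 2953
   rect [630. -45.] [ 94. 190.] 10.0
top memory_stick []
top mug [([616.0, -404.0, 54.0], 0.6)]
top pin_tin [([600.0, 279.0, 19.0], 0.72)]
   cloud med [600. 277.  21.] min [566. 232.  12.] max [636. 325.  27.] 789
   rect [602. 278.] [63. 95.] 15.6
top note_pad [([423.0, 296.0, 14.0], 0.65)]
   cloud med [422. 296.  14.] min [383. 253.  -1.] max [465. 339.  21.] 906
   rect [424. 299.] [82. 83.] 20.5
```

View pics/scene0.png

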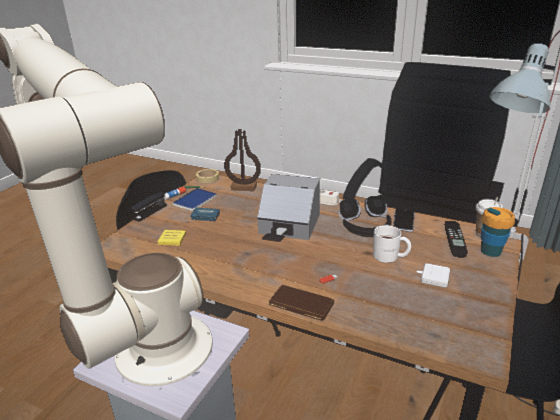

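View pics/top0.png

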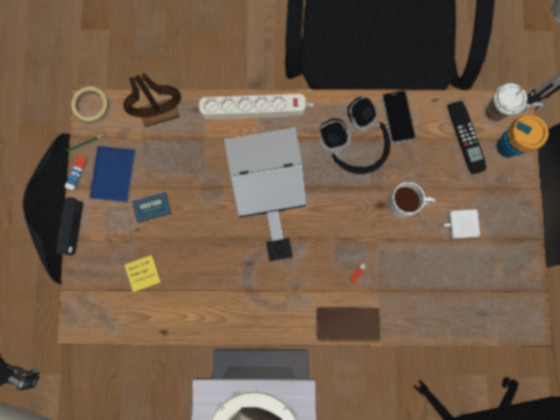

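The scene picture shows the bin at about (290,205), its pedal at (278,232) on the near side, and the red stick at (329,279). In the top picture the bin is at (267,170), the pedal at (279,248), and the stick at (358,272) with its metal plug towards the upper right. Next I measure these precisely.

```bash
python3 - <<'E'
from h import *
for n in ("top","scene"):
    f=grab_frame(n); C=cloud(f); im=f["image"]; hsv=cv2.cvtColor(im,cv2.COLOR_BGR2HSV)
    X,Y,Z=C[...,0],C[...,1],C[...,2]
    reg=(X>480)&(X<800)&(abs(Y+45)<130)
    # top plate of the bin
    g=reg&(Z>143)&(Z<160)&(X>640); p=C[g]; rc=cv2.minAreaRect(p[:,:2].astype(np.float32)); print(n,"top plate",rc,np.median(p[:,2]))
    # lid plane
    g=reg&(Z>80)&(Z<135)&(X>570)&(abs(Y+42)<60); p=C[g]; c=p.mean(0); nn=np.linalg.svd(p-c,full_matrices=False)[2][2]; nn*=np.sign(nn[2]); print(n,"lid normal",nn,"yaw",np.degrees(np.arctan2(-nn[1],-nn[0])),"tilt",np.degrees(np.arccos(nn[2])),c)
    # pedal
    g=(X>440)&(X<530)&(abs(Y+65)<60)
    for lo,hi in ((50,76),(84,110)):
        q=C[g&(Z>lo)&(Z<hi)]; print(n,"pedal",lo,hi,len(q),q.mean(0),cv2.minAreaRect(q[:,:2].astype(np.float32)) if len(q)>3 else "")
    # stick
    roi=(abs(X-425)<60)&(abs(Y+270)<60)
    red=roi&((hsv[...,0]<8)|(hsv[...,0]>172))&(hsv[...,1]>150)
    ys,xs=np.nonzero(red); q=C[red]; print(n,"red",len(xs),xs.mean(),ys.mean(),q.mean(0),cv2.minAreaRect(q[:,:2].astype(np.float32)))
    wh=roi&(hsv[...,1]<60)&(hsv[...,2]>110); q=C[wh]; print(n,"plug",len(q),q.mean(0) if len(q) else "")
    c=(340,255,380,290) if n=="top" else (305,262,355,297)
    a=im[c[1]:c[3],c[0]:c[2]]; b=im[195:275,225:325] if n=="top" else im[170:250,250:350]
    cv2.imwrite(f"pics/{n}_c.png",np.hstack([cv2.resize(a,(400,350 if n=='top' else 280)),cv2.resize(b,(400,350 if n=='top' else 280))]))
a=cv2.imread("pics/top_c.png");b=cv2.imread("pics/scene_c.png");b=cv2.resize(b,(800,250));cv2.imwrite("pics/c1.png",np.vstack([a,b]))
E
```

```text
top top plate ((711.5556030273438, -25.36988067626953), (117.62239074707031, 180.23529052734375), 10.141291618347168) 150.35620226628635
top lid normal [-0.69294825 -0.12027682  0.71088411] yaw 9.846872083608949 tilt 44.69310580306332 [625.08937356 -41.74851163 107.89437044]
top pedal 50 76 463 [490.8767034  -63.55337949  66.17821522] ((494.150390625, -63.82404327392578), (73.75208282470703, 61.962589263916016), 9.742436408996582)
top pedal 84 110 61 [488.91479015 -64.55162395  95.96511485] ((488.59613037109375, -64.43143463134766), (28.089378356933594, 13.71861743927002), 10.797019958496094)
top red 97 355.6701030927835 274.8144329896907 [ 422.2020423  -269.70955279    9.58462838] ((421.7899475097656, -269.4571533203125), (16.885154724121094, 40.57777786254883), 52.47442626953125)
top plug 170 [ 467.1330103  -266.05719515    0.73907739]
scene top plate ((709.4428100585938, -24.47417449951172), (119.74717712402344, 180.3644561767578), 10.324782371520996) 150.31384280939182
scene lid normal [-0.66700513 -0.13303184  0.73308027] yaw 11.279435790874233 tilt 42.85475065096661 [624.13733203 -42.6018729  107.41067322]
scene pedal 50 76 133 [479.13337789 -69.05767833  69.10350547] ((491.1373291015625, -63.09477615356445), (77.09969329833984, 61.528865814208984), 11.852608680725098)
scene pedal 84 110 37 [481.8795579  -66.04665903  93.17730193] ((483.2297668457031, -64.89877319335938), (25.534257888793945, 12.412834167480469), 6.941293716430664)
scene red 65 326.3538461538462 278.75384615384615 [ 418.95829592 -270.80398167    8.56725623] ((420.1531066894531, -270.9453430175781), (22.62737464904785, 44.875858306884766), 59.927513122558594)
scene plug 108 [ 462.24575498 -265.3922308     0.83805088]
```

View pics/c1.png

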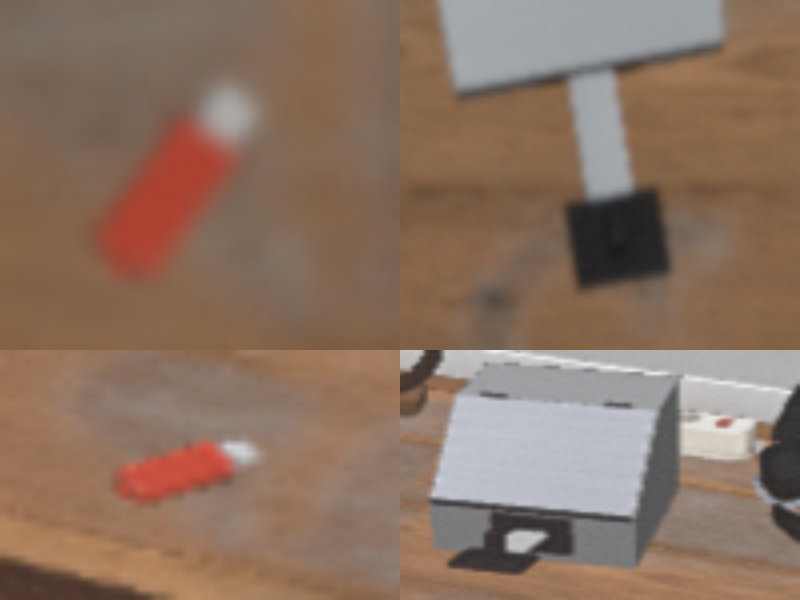

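The crop shows the red case at lower left and the plug towards +x, −y, so the stick's yaw is about −37.5° and its centre is at (425,−272). The grip tab is at (489,−64) and the bin yaw is about 10°. I'm moving above the pedal grip first.

>>> apply_moves(
  dp=[
    [10,-20,0],
    [30,-60,0],
    [55,-115,0],
    [82,-172,-5],
    [110,-229,-10],
    [138,-286,-20],
    [166,-343,-35],
    [194,-400,-50],
    [222,-457,-70],
    [250,-514,-85],
    [268,-555,-94],
    [275,-571,-96],
  ],
  spin=[1,4,7,10,13,16,19,22,25,28,31,33.1],
  grip=45,
)

```text
time_s: 3.1
tool_pos: [489.3, -67.3, 158.9]
eef_rot: [-0.088, 0.996, 0.0, -0.001]
contact_force: [-0.4, 0.5, 0.0]
finger_gap: 44.9
gripper_force: 0.0
```

>>> apply_moves(
  dp=[
    [0,0,0],
    [0,0,-15],
    [0,0,-30],
  ],
  spin=[0,0,0],
)

```text
time_s: 3.48
tool_pos: [488.8, -63.4, 129.3]
eef_rot: [-0.089, 0.996, 0.0, 0.0]
contact_force: [-0.5, 0.3, -0.0]
finger_gap: 44.6
gripper_force: 0.0
```

```bash
python3 - <<'E'
from h import *
s=r.get_state(); print(s["time_s"],s["tool_pos"],s["joint_pos"])
f=grab_frame("scene"); cv2.imwrite("pics/p2.png",cv2.resize(f["image"][130:250,220:380],(800,600),interpolation=cv2.INTER_CUBIC))
f=grab_frame("top"); C=cloud(f); 
E
```

```text
3.475 [488.79604628 -63.42890888 129.30116951] [-1.29086452e-01 -5.99974326e-02 -2.17540909e-01  1.41314086e+00
  7.95574248e-05 -3.07938174e-01]
```

View pics/p2.png

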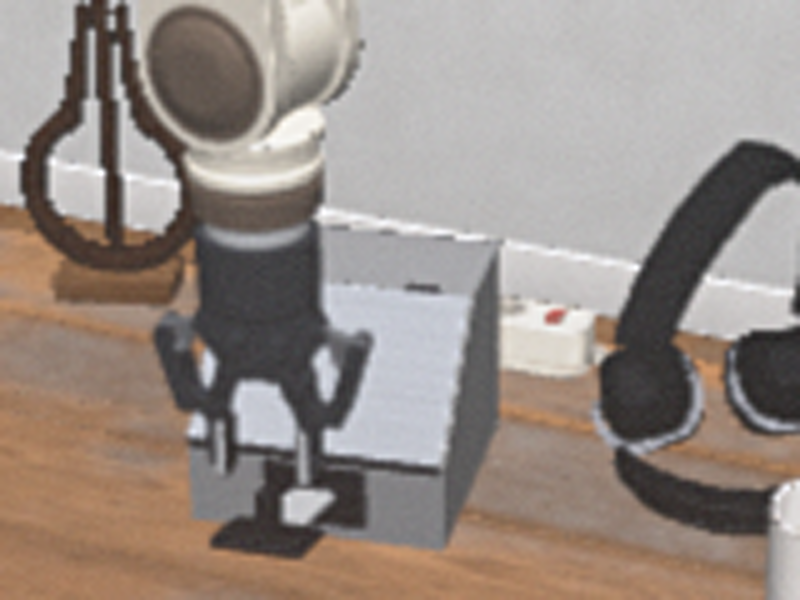

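The fingers straddle the tab: pads at (220,450) and (305,455), tab near (268,485). Lowering and closing.

>>> apply_moves(
  dp=[
    [0,0,-10],
    [0,0,-22],
    [0,0,-29],
    [0,0,-29],
  ],
  spin=[0,0,0,0],
)

```text
time_s: 4.08
tool_pos: [488.7, -64.3, 100.6]
eef_rot: [-0.089, 0.996, 0.0, -0.001]
contact_force: [0.6, 0.1, -1.0]
finger_gap: 45.1
gripper_force: 0.0
```

>>> apply_moves(
  dp=[
    [0,0,0],
    [0,0,0],
    [0,0,0],
    [0,0,0],
    [0,0,0],
  ],
  spin=[0,0,0,0,0],
  grip=8,
)

```text
time_s: 4.7
tool_pos: [489.1, -63.8, 101.8]
eef_rot: [-0.089, 0.996, 0.001, 0.0]
contact_force: [-2.4, 4.2, 2.4]
finger_gap: 12.6
gripper_force: 61.3
```

>>> apply_moves(
  dp=[
    [-1.3,-0.2,-2.8],
    [-2.5,-0.4,-5.6],
    [-3.7,-0.7,-8.4],
    [-4.9,-0.9,-11.3],
    [-5.9,-1,-14.2],
    [-6.9,-1.2,-17],
    [-7.9,-1.4,-20],
    [-8.8,-1.6,-23],
    [-9.6,-1.7,-26],
    [-10.3,-1.8,-29],
    [-10.9,-1.9,-32],
    [-11.4,-2,-35],
  ],
  spin=[0,0,0,0,0,0,0,0,0,0,0,0],
)

```text
time_s: 6.2
tool_pos: [476.9, -65.9, 67.7]
eef_rot: [-0.089, 0.996, 0.001, -0.0]
contact_force: [-13.2, 3.5, 15.2]
finger_gap: 12.9
gripper_force: 65.6
```

>>> apply_moves(
  dp=[
    [-0.3,0,-1.5],
    [-0.3,0,-3],
    [-0.3,0,-3],
  ],
  spin=[0,0,0],
)

```text
time_s: 6.58
tool_pos: [476.3, -66.0, 64.3]
eef_rot: [-0.089, 0.996, 0.001, -0.001]
contact_force: [-12.6, 2.9, 12.3]
finger_gap: 12.7
gripper_force: 65.7
```

```bash
python3 - <<'E'
from h import *
s=r.get_state(); print(s["time_s"],s["tool_pos"],s["contact_force"])
a=grab_frame("scene"); b=grab_frame("top")
cv2.imwrite("pics/p3.png",np.hstack([cv2.resize(a["image"][120:250,220:360],(400,371)),cv2.resize(b["image"][110:280,200:340],(400,371))]))
C=cloud(a); X,Y,Z=C[...,0],C[...,1],C[...,2]
for t in ("lid_edge","lid"):
  for f in (a,b): print(t,[(np.round(x["position"]).tolist(),round(x["p"],2)) for x in search_frame(f,t)[:1]])
m=cut_out(b,"lid"); C=cloud(b)
if m:
    p=C[m[0]["region"]]; p=p[(p[:,2]>155)&(p[:,2]<235)]; c=np.median(p,0); p=p[np.linalg.norm(p-c,axis=1)<110]; c=p.mean(0); n=np.linalg.svd(p-c,full_matrices=False)[2][2]; n*=np.sign(n[2]); print(len(p),c,n,np.degrees(np.arctan2(n[0],n[2])),np.percentile(p[:,2],[1,50,99]))
E
```

```text
6.575 [476.25532973 -66.01276995  64.28086407] [-12.62238602   2.89978994  12.31651356]
lid_edge [([616.0, -89.0, 196.0], 0.5)]
lid_edge [([623.0, -41.0, 193.0], 0.59)]
lid [([616.0, -92.0, 203.0], 0.66)]
lid [([626.0, -41.0, 192.0], 0.81)]
2687 [623.74639884 -41.05885986 193.70694412] [0.55926242 0.09881737 0.82307999] 34.19513494879627 [156.68507078 194.51305284 228.84431945]
```

View pics/p3.png

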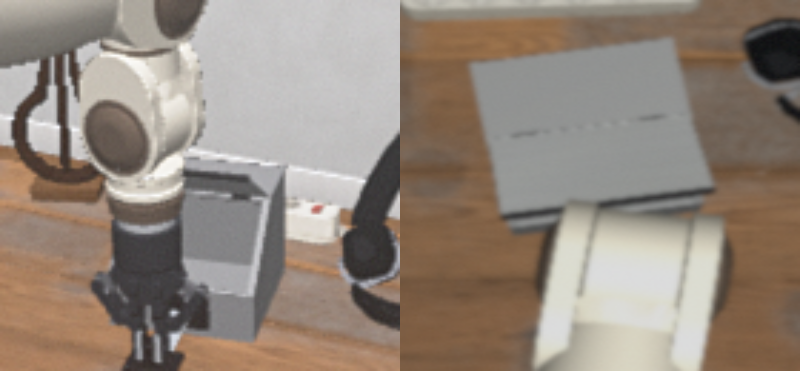

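The lid is up: its plane rises about 34.6° in the top view, where it spans (500–710, 120–220), and the mouth shows open in the left view. I'll press slightly more to confirm the stop.

>>> apply_moves(
  dp=[
    [0,0,-2],
    [0,0,-4],
    [0,0,-4],
  ],
  spin=[0,0,0],
)

```text
time_s: 7.3
tool_pos: [476.3, -66.1, 63.4]
eef_rot: [-0.089, 0.996, 0.0, -0.0]
contact_force: [-26.3, 4.8, 42.0]
finger_gap: 12.4
gripper_force: 69.9
```

>>> apply_moves(
  dp=[
    [0.3,0,3],
    [0.3,0,4],
  ],
  spin=[0,0],
)

```text
time_s: 7.55
tool_pos: [476.2, -66.0, 64.1]
eef_rot: [-0.089, 0.996, 0.001, -0.001]
contact_force: [-11.5, 2.9, 4.3]
finger_gap: 12.6
gripper_force: 64.7
```

>>> apply_moves(
  dp=[
    [0,0,0],
    [0,0,0],
    [0,0,0],
    [0,0,0],
  ],
  spin=[0,0,0,0],
  grip=45,
)

```text
time_s: 8.05
tool_pos: [477.7, -66.4, 63.3]
eef_rot: [-0.089, 0.996, -0.0, 0.0]
contact_force: [-0.3, -0.4, 0.6]
finger_gap: 45.0
gripper_force: 0.0
```

>>> apply_moves(
  dp=[
    [0,0,20],
    [-3,0,60],
    [-10,-20,85],
    [-25,-60,85],
    [-40,-105,85],
    [-55,-150,80],
    [-70,-180,60],
    [-74.4,-189.4,40],
    [-74.4,-189.4,15],
    [-74.4,-189.4,7],
    [-74.4,-189.4,7],
  ],
  spin=[0,0,-6,-15,-24,-33,-42,-47.6,-47.6,-47.6,-47.6],
  grip=40,
)

```text
time_s: 9.43
tool_pos: [403.2, -255.6, 70.3]
eef_rot: [0.321, 0.947, 0.0, -0.0]
contact_force: [-1.1, -0.7, 0.5]
finger_gap: 39.8
gripper_force: 0.0
```

```bash
python3 - <<'E'
from h import *
s=r.get_state(); print(s["time_s"],s["tool_pos"],s["eef_rot"])
a=grab_frame("scene"); b=grab_frame("top")
cv2.imwrite("pics/p4.png",np.hstack([cv2.resize(a["image"][215:305,280:380],(400,360)),cv2.resize(a["image"][140:250,230:350],(400,360))]))
for f in (a,b):
    C=cloud(f);X,Y=C[...,0],C[...,1];hsv=cv2.cvtColor(f["image"],cv2.COLOR_BGR2HSV)
    red=(abs(X-425)<60)&(abs(Y+270)<60)&((hsv[...,0]<8)|(hsv[...,0]>172))&(hsv[...,1]>150); q=C[red]; print(len(q),q.mean(0) if len(q) else "")
m=cut_out(b,"lid"); C=cloud(b)
if m:
    p=C[m[0]["region"]]; p=p[(p[:,2]>155)&(p[:,2]<235)]; c=p.mean(0); n=np.linalg.svd(p-c,full_matrices=False)[2][2]; print(c,n,np.percentile(p@[.984,.177,0],[.5,99.5]),np.percentile(p@[-.177,.984,0],[.5,99.5]),np.percentile(p[:,2],[.5,99.5]))
E
```

```text
9.425 [ 403.22897202 -255.57804142   70.26807382] [ 3.20502001e-01  9.47247795e-01  6.95559745e-05 -2.79317782e-04]
63 [ 419.04624516 -270.60087814    8.70155337]
0
```

View pics/p4.png

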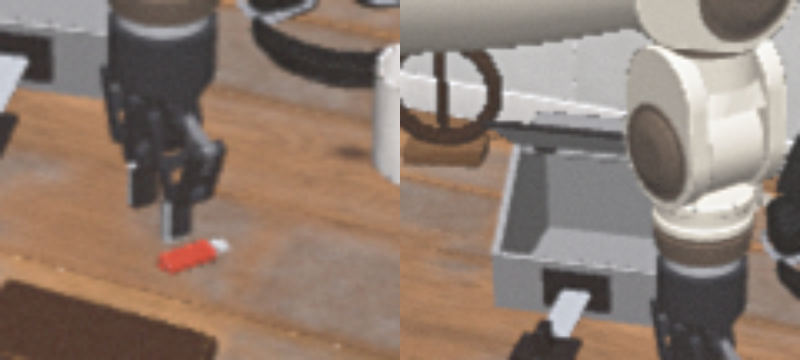

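The left half shows the fingers hanging over the stick's case end, with the red stick at (195,255). The right half shows the bin standing open with the pedal down. Descending to pick.

>>> apply_moves(
  dp=[
    [0,0,-15],
    [0,0,-30],
    [0,0,-39],
    [0,0,-43],
    [0,0,-43],
  ],
  spin=[0,0,0,0,0],
)

```text
time_s: 10.2
tool_pos: [403.2, -255.7, 27.1]
eef_rot: [0.321, 0.947, 0.0, -0.0]
contact_force: [0.6, 0.7, 0.8]
finger_gap: 40.0
gripper_force: 0.0
```

>>> apply_moves(
  dp=[
    [0,0,0],
    [0,0,0],
    [0,0,0],
    [0,0,0],
    [0,0,0],
  ],
  spin=[0,0,0,0,0],
  grip=10,
)

```text
time_s: 10.82
tool_pos: [403.6, -255.9, 27.9]
eef_rot: [0.321, 0.947, -0.0, 0.0]
contact_force: [-2.2, 1.1, 6.8]
finger_gap: 15.0
gripper_force: 58.7
```

>>> apply_moves(
  dp=[
    [0,0,10],
    [0,0,40],
    [0,0,90],
    [0,0,130],
    [0,0,143],
    [0,0,143],
  ],
  spin=[0,0,0,0,0,0],
)

```text
time_s: 11.58
tool_pos: [403.5, -255.9, 170.7]
eef_rot: [0.321, 0.947, -0.0, 0.001]
contact_force: [0.4, -0.2, 0.2]
finger_gap: 14.9
gripper_force: 58.6
```

```bash
python3 - <<'E'
from h import *
s=r.get_state(); print(s["time_s"],s["tool_pos"],s["finger_gap"])
a=grab_frame("scene"); b=grab_frame("top")
cv2.imwrite("pics/p5.png",np.hstack([cv2.resize(a["image"][170:290,260:380],(400,400),interpolation=cv2.INTER_CUBIC),cv2.resize(b["image"][210:310,310:410],(400,400))]))
for f in (a,b):
    C=cloud(f);X,Y,Z=np.moveaxis(C,-1,0);hsv=cv2.cvtColor(f["image"],cv2.COLOR_BGR2HSV)
    red=(abs(X-425)<80)&(abs(Y+270)<80)&((hsv[...,0]<8)|(hsv[...,0]>172))&(hsv[...,1]>150); q=C[red]; print(len(q),q.mean(0) if len(q) else "")
    if len(q)>5: print(cv2.minAreaRect(q[:,:2].astype(np.float32)),np.percentile(q[:,2],[5,50,95]))
m=cut_out(b,"lid"); print(len(m)); C=cloud(b)
p=C.reshape(-1,3); u=p@[.984,.177,0]-657; v=p@[-.177,.984,0]+148.7
k=(abs(u+55)<90)&(abs(v)<120)&(p[:,2]>158)&(p[:,2]<235)
print(k.sum(),np.percentile(u[k],[.5,99.5]),np.percentile(v[k],[.5,99.5]),np.percentile(p[k,2],[.5,99.5]))
E
```

```text
11.575 [ 403.53265546 -255.94563372  170.67044617] 14.895305725409507
39 [ 424.99462464 -276.95733364  150.91473365]
((426.72698974609375, -275.73834228515625), (19.84559440612793, 29.035886764526367), 47.36524963378906) [146.93626671 151.47486791 153.29207628]
0 
1
2693 [-100.88069212    1.36316167] [-88.58414906  85.41728474] [158.63316193 229.97999028]
```

View pics/p5.png

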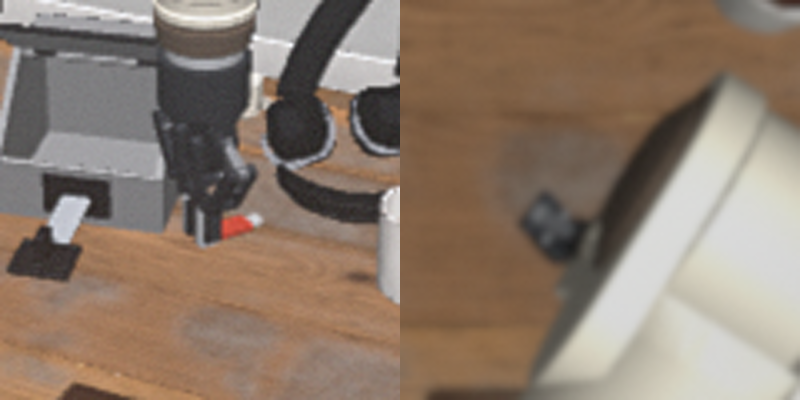

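The stick is held level by its case end, jutting out with the plug at (255,218) in the left half. Before going to the bin's right side I check that the space there is clear, because the headphones stand near it.

```bash
python3 - <<'E'
from h import *
for n in ("scene","top"):
    p=cloud(grab_frame(n)).reshape(-1,3); p=p[~np.isnan(p[:,0])]
    u=p@[.984,.177,0]-657; v=p@[-.177,.984,0]+148.7
    k=(u>-140)&(u<180)&(v<-97)&(v>-330)&(p[:,2]>25)
    print(n,k.sum())
    for z in (25,75,100,130,200):
        kk=k&(p[:,2]>z)
        if kk.any(): print(z,kk.sum(),"u",np.percentile(u[kk],[0,5,50,100]).round(),"v",np.percentile(v[kk],[0,50,95,100]).round(),"zmax",p[kk,2].max().round())
    for lo in range(-140,180,40):
        kk=k&(u>lo)&(u<lo+40)&(v>-220); print(lo,kk.sum(), p[kk,2].max().round() if kk.any() else "", v[kk].max().round() if kk.any() else "")
print(r.get_state()["time_s"])
E
```

```text
scene 922
25 922 u [-139.  -99.   84.  180.] v [-330. -257. -176. -133.] zmax 95.0
75 74 u [-137. -133.  -92.  141.] v [-330. -310. -192. -187.] zmax 95.0
-140 0  
-100 0  
-60 0  
-20 20 34.0 -197.0
20 44 53.0 -180.0
60 225 85.0 -161.0
100 11 79.0 -164.0
140 6 44.0 -133.0
top 2019
25 2019 u [-140. -110.   98.  180.] v [-330. -256. -170.  -97.] zmax 100.0
75 152 u [-140. -131.   95.  156.] v [-329. -218. -193. -186.] zmax 100.0
100 1 u [-124. -124. -124. -124.] v [-310. -310. -310. -310.] zmax 100.0
-140 0  
-100 0  
-60 0  
-20 43 37.0 -196.0
20 53 53.0 -188.0
60 370 85.0 -163.0
100 178 86.0 -166.0
140 69 48.0 -97.0
11.825
```

>>> apply_moves(
  dp=[
    [6,1,0],
    [22,5,1],
    [45,10,1],
    [70,15,1],
    [95,21,1],
    [120,26,1],
    [145,32,1],
    [170,37,1],
    [195,42,1],
    [218,47,1],
    [238,52,1],
    [248,54,1],
  ],
  spin=[4,14,24,34,44,54,64,74,84,94,104,114],
)

```text
time_s: 13.32
tool_pos: [651.9, -201.3, 169.6]
eef_rot: [-0.622, 0.783, 0.001, -0.001]
contact_force: [-0.8, -0.5, -0.1]
finger_gap: 15.0
gripper_force: 58.6
```

>>> apply_moves(
  dp=[
    [5,1,0],
    [7.4,1.6,0],
    [7.4,1.6,0],
    [7.4,1.6,0],
    [7.4,1.6,0],
  ],
  spin=[10,19,23.7,23.7,23.7],
)

```text
time_s: 13.95
tool_pos: [658.5, -200.2, 170.7]
eef_rot: [0.767, -0.642, -0.0, 0.0]
contact_force: [-0.5, -1.1, -0.7]
finger_gap: 15.3
gripper_force: 58.6
```

```bash
python3 - <<'E'
from h import *
s=r.get_state(); print(s["time_s"],s["tool_pos"],s["eef_rot"],s["joint_pos"],s["finger_gap"])
a=grab_frame("scene"); b=grab_frame("top")
cv2.imwrite("pics/p6.png",np.hstack([cv2.resize(a["image"][120:245,240:365],(400,400),interpolation=cv2.INTER_CUBIC),cv2.resize(b["image"][120:230,220:330],(400,400),interpolation=cv2.INTER_CUBIC)]))
for f in (a,b):
    C=cloud(f);X,Y,Z=np.moveaxis(C,-1,0);hsv=cv2.cvtColor(f["image"],cv2.COLOR_BGR2HSV)
    red=(abs(X-650)<80)&(abs(Y+160)<80)&((hsv[...,0]<8)|(hsv[...,0]>172))&(hsv[...,1]>150); q=C[red]; print(len(q))
    if len(q)>5:
        u=q@[.984,.177,0]-657; v=q@[-.177,.984,0]+148.7; print(np.percentile(u,[3,50,97]),np.percentile(v,[3,50,97]),np.percentile(q[:,2],[3,50,97]))
E
```

```text
13.95 [ 658.52202597 -200.15901453  170.72594722] [ 7.67066314e-01 -6.41567700e-01 -3.63703573e-04  1.55950355e-04] [-2.95077348e-01  4.15147125e-01  4.04569438e-01  1.56101009e+00
 -2.85600225e-06 -2.04358930e+00] 15.313852574239057
26
[-56.38834455 -51.43046167 -43.74110311] [-147.55276382 -134.66363022 -121.81594581] [146.25396026 151.3437267  155.38409894]
0
```

View pics/p6.png

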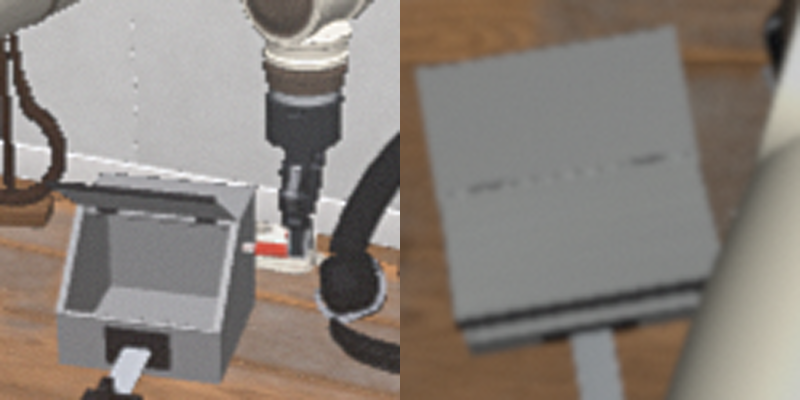

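The left half shows the stick level at (265,248), with its plug pointing at the gap between rim and lid, and the finger clear of the lid. I slide in and release during the inward motion.

>>> apply_moves(
  dp=[
    [-1.2,6.9,0.3],
    [-4.1,22.6,0.3],
    [-8,44.3,0.3],
  ],
  spin=[0,0,0],
)

```text
time_s: 14.42
tool_pos: [650.4, -154.6, 171.6]
eef_rot: [0.768, -0.641, -0.0, -0.0]
contact_force: [-0.1, -0.2, 0.1]
finger_gap: 14.8
gripper_force: 58.6
```

>>> apply_moves(
  dp=[
    [-2.2,12.2,0],
    [-2.6,14.3,0],
    [-2.6,14.3,0],
    [-2.6,14.3,0],
  ],
  spin=[0,0,0,0],
  grip=32,
)

```text
time_s: 14.92
tool_pos: [648.1, -142.0, 171.5]
eef_rot: [0.768, -0.641, 0.0, 0.0]
contact_force: [1.0, -1.3, 0.5]
finger_gap: 32.0
gripper_force: 0.0
```

```bash
python3 - <<'E'
from h import *
s=r.get_state(); print(s["time_s"],s["tool_pos"],s["finger_gap"],s["contact_force"])
a=grab_frame("scene")
cv2.imwrite("pics/p7.png",cv2.resize(a["image"][130:245,240:365],(600,552),interpolation=cv2.INTER_CUBIC))
C=cloud(a);hsv=cv2.cvtColor(a["image"],cv2.COLOR_BGR2HSV)
red=(abs(C[...,0]-650)<120)&(abs(C[...,1]+120)<140)&((hsv[...,0]<8)|(hsv[...,0]>172))&(hsv[...,1]>130); q=C[red]; print(len(q))
if len(q)>2:
    u=q@[.984,.177,0]-657; v=q@[-.177,.984,0]+148.7; print(np.percentile(u,[3,50,97]),np.percentile(v,[3,50,97]),np.percentile(q[:,2],[3,50,97]))
E
```

```text
14.925 [ 648.11061986 -142.00869916  171.5038868 ] 31.962431635431727 [ 0.99985444 -1.33437174  0.48267798]
0
```

View pics/p7.png

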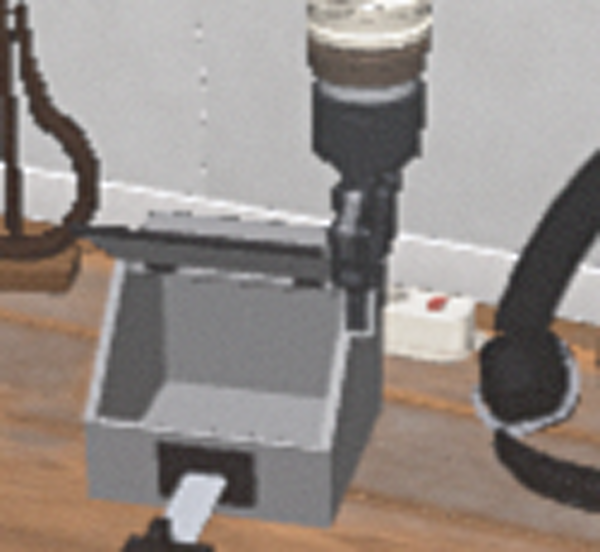

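No red shows on the desk, on the rim or between the fingers, which are at (360,310), so the stick should be inside, hidden behind the right wall. I back out and look once more before closing.

>>> apply_moves(
  dp=[
    [1.2,-6.9,0],
    [4.4,-24.6,0],
    [8,-45,0],
    [10.6,-59,0],
    [5,-70,20],
    [-25,-78,30],
    [-75,-85,30],
    [-120,-90,20],
  ],
  spin=[0,0,0,0,0,-10,-20,-30],
)

```text
time_s: 15.98
tool_pos: [527.0, -232.7, 192.2]
eef_rot: [-0.573, 0.82, -0.001, 0.0]
contact_force: [0.2, -0.8, 0.9]
finger_gap: 31.9
gripper_force: 0.0
```

```bash
python3 - <<'E'
from h import *
s=r.get_state(); print(s["time_s"],s["tool_pos"],s["eef_rot"])
for n in ("scene","top"):
    a=grab_frame(n); C=cloud(a);hsv=cv2.cvtColor(a["image"],cv2.COLOR_BGR2HSV)
    print(n,[(np.round(x["position"]).tolist(),round(x["p"],2)) for x in search_frame(a,"memory_stick")[:3]])
    red=(C[...,0]>300)&(C[...,0]<900)&(abs(C[...,1]+150)<200)&((hsv[...,0]<8)|(hsv[...,0]>172))&(hsv[...,1]>120)&(hsv[...,2]>60); q=C[red]; print(len(q),q[::8].round().tolist()[:12])
    if n=="scene": im=cv2.resize(a["image"][130:260,230:390],(492,400),interpolation=cv2.INTER_CUBIC)
    else: cv2.imwrite("pics/p8.png",np.hstack([im,cv2.resize(a["image"][110:280,210:340],(306,400))]))
E
```

```text
15.975 [ 527.04510546 -232.72356714  192.23531566] [-5.73048289e-01  8.19521192e-01 -7.27447305e-04  3.80878657e-04]
scene []
0 []
top []
8 [[899.0, -108.0, 39.0]]
```

View pics/p8.png

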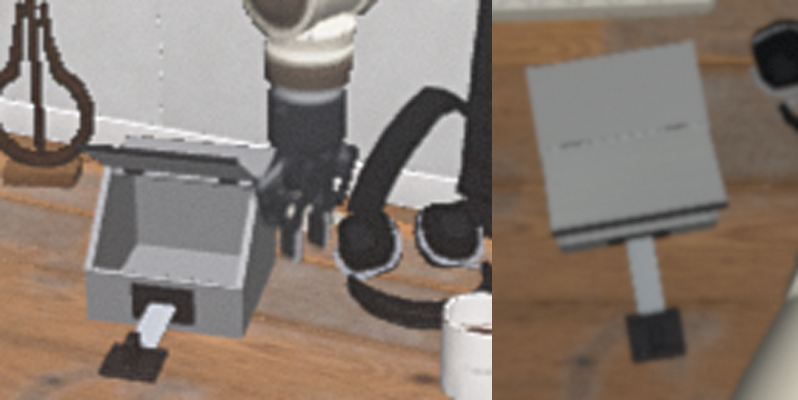

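The left half shows the open bin with the desk on its right side empty, and the top view shows no stick outside either. Going back to the pedal tab.

>>> apply_moves(
  dp=[
    [-15,5,0],
    [-45,20,0],
    [-62,50,0],
    [-65,90,0],
    [-62,125,-10],
    [-55,150,-30],
    [-50.4,165.2,-50],
    [-50.4,165.2,-62],
    [-50.4,165.2,-62],
  ],
  spin=[-5,-14,-23,-32,-41,-50,-58,-60.1,-60.1],
  grip=45,
)

```text
time_s: 17.3
tool_pos: [477.9, -66.7, 129.2]
eef_rot: [-0.09, 0.996, 0.0, -0.001]
contact_force: [0.5, -0.2, 0.7]
finger_gap: 45.0
gripper_force: 0.0
```

>>> apply_moves(
  dp=[
    [0,0,-20],
    [0,0,-40],
    [0,0,-55],
    [0,0,-64],
    [0,0,-66.3],
    [0,0,-66.3],
  ],
  spin=[0,0,0,0,0,0],
)

```text
time_s: 18.05
tool_pos: [477.9, -66.5, 63.7]
eef_rot: [-0.089, 0.996, -0.0, 0.0]
contact_force: [-0.6, -0.1, -1.2]
finger_gap: 44.8
gripper_force: 0.0
```

>>> apply_moves(
  dp=[
    [0,0,0],
    [0,0,0],
    [0,0,0],
    [0,0,0],
    [0,0,0],
  ],
  spin=[0,0,0,0,0],
  grip=8,
)

```text
time_s: 18.68
tool_pos: [477.8, -65.8, 63.8]
eef_rot: [-0.089, 0.996, 0.001, 0.0]
contact_force: [-1.1, 4.1, 3.9]
finger_gap: 12.8
gripper_force: 61.9
```

>>> apply_moves(
  dp=[
    [0.2,0,1],
    [0.4,0,2],
    [0.6,0.1,3],
    [0.8,0.1,4],
    [1,0.2,5],
    [1.2,0.2,6],
    [1.5,0.3,7],
    [1.7,0.3,8],
    [1.9,0.3,9],
    [2.2,0.4,10],
    [2.4,0.4,11],
    [2.7,0.5,12],
  ],
  spin=[0,0,0,0,0,0,0,0,0,0,0,0],
)

```text
time_s: 20.18
tool_pos: [480.4, -65.3, 74.4]
eef_rot: [-0.089, 0.996, 0.001, -0.0]
contact_force: [4.5, 5.2, -9.4]
finger_gap: 12.7
gripper_force: 59.8
```

>>> apply_moves(
  dp=[
    [0.3,0.1,1],
    [0.6,0.1,2],
    [0.9,0.2,3],
    [1.2,0.2,4],
    [1.5,0.3,5],
    [1.8,0.3,6],
    [2.2,0.4,7],
    [2.5,0.4,8],
    [2.9,0.5,9],
    [3.2,0.6,10],
    [3.6,0.6,11],
    [4,0.7,12],
  ],
  spin=[0,0,0,0,0,0,0,0,0,0,0,0],
)

```text
time_s: 21.68
tool_pos: [484.4, -64.6, 86.3]
eef_rot: [-0.089, 0.996, 0.001, -0.0]
contact_force: [4.7, 5.3, -9.7]
finger_gap: 13.0
gripper_force: 59.2
```

>>> apply_moves(
  dp=[
    [0.4,0.1,1],
    [0.8,0.1,2],
    [1.2,0.2,3],
    [1.7,0.3,4],
    [2.1,0.4,5],
    [2.6,0.5,6],
    [3,0.5,7],
    [3.5,0.6,8],
    [3.9,0.7,9],
    [4.3,0.7,10],
    [4.7,0.8,11],
    [4.8,0.8,12],
  ],
  spin=[0,0,0,0,0,0,0,0,0,0,0,0],
)

```text
time_s: 23.18
tool_pos: [489.5, -63.6, 98.1]
eef_rot: [-0.089, 0.996, 0.001, -0.0]
contact_force: [9.8, 5.3, -13.3]
finger_gap: 12.8
gripper_force: 58.5
```

```bash
cat > chk.py <<'E'
from h import *
s=r.get_state(); print(s["time_s"],s["tool_pos"],s["contact_force"])
b=grab_frame("top"); C=cloud(b); m=cut_out(b,"lid")
p=C.reshape(-1,3); u=p@[.984,.177,0]-657; v=p@[-.177,.984,0]+148.7
k=(abs(v)<70)&(u>-80)&(u<-20)&(p[:,2]>60); q=np.c_[u[k],p[k,2]]
a=np.polyfit(q[:,0],q[:,1],1); print("lid slope deg",np.degrees(np.arctan(a[0])),"z at u=-47.5",np.polyval(a,-47.5))
print([(np.round(x["position"]).tolist(),round(x["p"],2)) for f in (b,grab_frame("scene")) for x in search_frame(f,"memory_stick")[:2]])
E
python3 chk.py
```

```text
23.175 [489.53824533 -63.64912443  98.06377473] [  9.83705102   5.33286429 -13.34496638]
lid slope deg 38.49526503200826 z at u=-47.5 119.07209514100471
[([632.0, -86.0, 116.0], 0.49)]
```

>>> apply_moves(
  dp=[
    [0,0,0.5],
    [0,0,1],
    [0,0,1.5],
    [0,0,2],
    [0,0,2.5],
    [0,0,3],
    [0,0,3.5],
    [0,0,4],
    [0,0,4.5],
    [0,0,5],
    [0,0,5.5],
    [0,0,6],
  ],
  spin=[0,0,0,0,0,0,0,0,0,0,0,0],
)

```text
time_s: 24.92
tool_pos: [490.7, -63.4, 101.4]
eef_rot: [-0.089, 0.996, 0.001, 0.0]
contact_force: [27.3, 5.8, -41.8]
finger_gap: 12.5
gripper_force: 58.5
```

```bash
python3 chk.py
```

```text
24.925 [490.73188156 -63.37057602 101.35713816] [ 27.25051085   5.83023546 -41.75233902]
lid slope deg 45.24357588882116 z at u=-47.5 109.24070018175786
[]
```

>>> apply_moves(
  dp=[
    [-0.5,0,-1.5],
    [-1,0,-2.2],
  ],
  spin=[0,0],
)

```text
time_s: 25.42
tool_pos: [490.7, -63.5, 101.2]
eef_rot: [-0.089, 0.996, 0.001, 0.002]
contact_force: [23.4, 6.8, -21.7]
finger_gap: 12.8
gripper_force: 61.0
```

>>> apply_moves(
  dp=[
    [0,0,0],
    [0,0,0],
    [0,0,0],
    [0,0,0],
  ],
  spin=[0,0,0,0],
  grip=45,
)

```text
time_s: 25.92
tool_pos: [488.2, -64.5, 103.3]
eef_rot: [-0.089, 0.996, -0.0, 0.0]
contact_force: [0.8, 0.1, 0.1]
finger_gap: 45.0
gripper_force: 0.0
```

>>> apply_moves(
  dp=[
    [0,0,10],
    [0,0,30],
    [-5,0,60],
    [-30,0,90],
    [-60,-30,110],
    [-80,-60,120],
    [-80,-60,120],
    [-80,-60,120],
  ],
  spin=[0,0,0,0,0,0,0,0],
)

```text
time_s: 26.92
tool_pos: [408.4, -124.3, 223.4]
eef_rot: [-0.089, 0.996, -0.0, 0.0]
contact_force: [-0.6, -0.4, -0.4]
finger_gap: 44.9
gripper_force: 0.0
```

```bash
python3 chk.py; python3 - <<'E'
from h import *
a=grab_frame("scene");b=grab_frame("top")
for n,f in (("s",a),("t",b)):
    for t in ("pedal_grip","mug","pin_tin","note_pad"): print(n,t,[(np.round(x["position"]).tolist(),round(x["p"],2)) for x in search_frame(f,t)[:1]])
C=cloud(b);X,Y,Z=np.moveaxis(C,-1,0);g=(X>440)&(X<530)&(abs(Y+65)<60)&(Z>84)&(Z<110);print("tab",C[g].mean(0),np.percentile(C[g][:,2],50))
cv2.imwrite("pics/p9.png",np.hstack([cv2.resize(a["image"][130:290,220:400],(450,400),interpolation=cv2.INTER_CUBIC),cv2.resize(b["image"][110:310,210:385],(350,400))]))
E
```

```text
26.925 [ 408.36318098 -124.29242719  223.38061365] [-0.58264175 -0.40804643 -0.38536332]
lid slope deg 45.21138826489367 z at u=-47.5 109.76956559880888
[]
s pedal_grip [([485.0, -71.0, 74.0], 0.56)]
s mug [([590.0, -404.0, 61.0], 0.88)]
s pin_tin [([588.0, 274.0, 27.0], 0.74)]
s note_pad [([412.0, 290.0, 8.0], 0.77)]
t pedal_grip [([506.0, -53.0, 63.0], 0.7)]
t mug [([613.0, -402.0, 56.0], 0.58)]
t pin_tin [([602.0, 278.0, 22.0], 0.72)]
t note_pad [([424.0, 297.0, 12.0], 0.69)]
tab [488.68795178 -64.47080259  95.70804321] 96.27265244586624
```

View pics/p9.png

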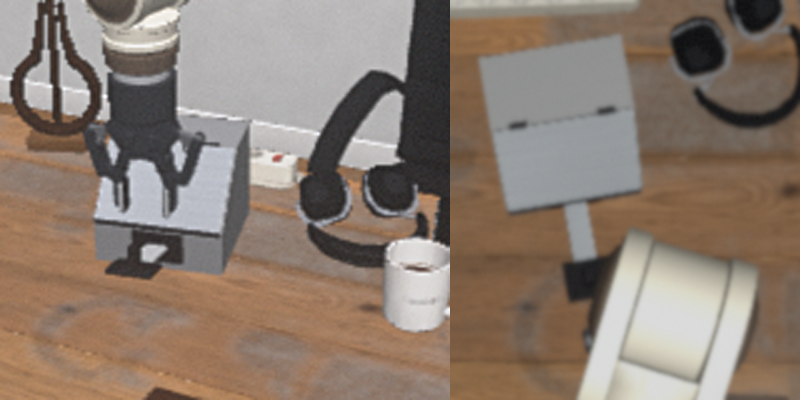

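The lid is shut: its slope is 45.2° and the tab height matches the start. The desk shows no stick, and the bystanders are unmoved. Handing in.

```bash
python3 -c "
from h import *
print(workorder.sign_off())"
```

```text
the job is handed in; nothing more can be done
None
```

The memory stick went in under the fully open lid from the bin's right side. The pedal was eased up over about 6 s until the lid was fully shut, and the job is handed in. I judge the stick to be inside because no view showed it anywhere else, since the bin walls hide it, and the mug, tin and note pad had not moved.

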